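Trip the hidden tray catch with the release pin

TASK

The spring tray of the small grey case is locked. Take the release pin out of its stand, reach with its tip through the access holes in the case's top until you find the one that hides the spring catch, and press the catch so that the tray springs all the way out. Then put the pin back upright in its stand, fully down, let go and leave the tray out.

Things in the scene. Friction and masses are not known exactly. Their poses are not given: they have to be found in the camera images.
- case: Fixed grey sheet-steel case, 110 (x) x 130 (y) x 80 mm high; origin at the centre of its underside; its x axis points to its back, z up. Its front (-x) is the aluminium front of the tray, with a bar pull. Its flat top, 4 mm thick, has a row along y of three round access holes, 12 mm in diameter, 36 mm apart, 30 mm in front of the middle; one hides the catch, which one varies and cannot be seen.
- hole_left (a point): Centre of the left (+y of the case) access hole, at the top surface, 80 mm above the bench. 14 mm below the top surface, under every hole, lies a flat steel face; under two holes it is solid and stops the pin dead.
- hole_middle (a point): Centre of the middle access hole, at the top surface. Under one of the three holes the steel face 14 mm down is the spring catch instead: it yields straight down, at about 2 N to start, about 6 N after 7 mm, where it frees the tray, and 8 N at its stop after 12 mm.
- hole_right (a point): Centre of the right (-y of the case) access hole, at the top surface of the case.
- tray (a joint): Travel of the spring tray out of the case's front, in m: 0 to 0.001 locked, 0.05 all the way out. Once the catch is pressed down it springs out by itself in under half a second and stays out; it moves below the top, clear of the pin.
- pin_grip (a point): Centre of the square aluminium grip of the release pin (60 g), 14 x 14 mm and 44 mm high, its sides along the pin's x and y. Below it a round collar 20 mm wide and 4 mm thick, then a steel shank 6 mm in diameter, 48 mm long, with a round tip. The tip lies 74 mm, the collar's underside 26 mm below this point. It starts upright in its stand, resting on its collar, this point 86 mm above the bench.
- stand_mouth (a point): Centre of the mouth of the bore of the pin's stand, 60 mm above the bench. The stand is a fixed dark steel block 52 x 52 x 60 mm on a 64 mm square foot, with an upright bore 12 mm in diameter and 56 mm deep.
Mind the look-alikes: they are no part of the job. Leave any blue look-alike of the part that bears pin_grip alone. Leave any green look-alike of the part that bears stand_mouth alone.

How it is judged:
By the outcome, as a careful person would: the job done as asked, in the order asked, and still so for the second after the job is handed in, with the robot touching nothing.
It also fails if it takes over 61 s, if anything falls off the work surface, if the arm or the gripper's body presses on something with over 40 N, if the wrist force passes 120 N, or if a joint passes its speed limit or range.

ROBOT

A 6-joint arm with a two-finger parallel gripper is mounted at the origin on a cart in front of the work surface, level with it; the furniture and walls round the work are solid. World frame = base frame: x ahead of the robot, y to its left, z up, the work surface at z = 0. Lengths are in m, angles in degrees, forces in N, time in s.
With the tool pointing down it reaches from about 0.35 to 0.875 m from the base axis. Payload 4.2 kg.
Tool frame: the origin (TCP) lies between the finger pads; the fingertips stand 8 mm ahead of it and the grasp point (between the pads) lies 11 mm behind it; z points along the fingers, y is the line along which they close (so a half turn about z gives the same grasp; the last joint's range is limited). The gripper opens to 87 mm and grips with 3 to 60 N. Pads are 19 mm wide; open, the fingers measure 117 mm over their backs; the gripper's body (75 mm by 190 mm) begins 51 mm behind the grasp point.
Start: joints at [-60.756, 22.042, 0.453, 0, -68.411, -14.817], TCP at [0.156, -0.605, 0.231] pointing down, gripper open.
Joint ranges: [-179.83, 179.83], [-69.29, 118.12], [-61.27, 80.66], [-181.25, 117.63], [-171.15, -9.14], [-177.46, 177.46]. Speed limits (degrees/s): [159.86, 159.86, 180, 180, 180, 180].

INTERFACE

Orientations are given as a 3x3 rotation matrix whose columns are the frame's x, y, z axes.
In Python, from station import sense, capture, camera_model, finish_job, find_in gives the robot as it stands. The module is installed in compiled form; this text tells all that it offers.
- The arm moves only by the tool arm_command, never from a script. Its argument "motion" is a list of rows, each a list of 7 numbers: the finger opening in mm, from 0 to 87, then the shift along the tool's x, y, z in mm, then the turn, a rotation vector about the tool's x, y, z in rad. In form: [[jaw, dx, dy, dz, rx, ry, rz], ...]. A call has 1 to 8 rows; each row shifts and turns the commanded pose from where the row before left it, along the tool's axes as they then stand; what a row does not reach is not made up. A row lasts 1/10 s, in which the tool goes at most 50 mm and 8.59 degrees, less where a joint would pass 70% of its speed; a pose out of reach is approached as far as the arm can. A call with a gripper value outside its range is refused whole. The fingers move at their own pace and stop on an object; the grip force is fixed at half the most. Time passes only in rows, so rows that do not move let the fingers close. It gives the time, the measured TCP pose, the force, the opening and the grip force at its end, in the units of the state.
- sense(): the state, without advancing time (a new reading comes with each control period).
- capture(name): name is "side" or "top"; returns the picture (480x640x3 uint8, red, green, blue); there is no depth.
- camera_model(name): a dict with "fx", "fy", "cx", "cy" (pixels), "R" (3x3) and "t" (3): a world point X has camera coordinates R X + t. Camera axes: x right, y down, z forward; pixel columns grow to the right and rows downward; lengths in m; the calibration is good to about 2 mm. A picture is of the moment at which its call begins. camera_model takes no time and is no camera call.
- finish_job(): hands the job in; it is judged then, once.
Trained networks look in the newest picture that a camera, given by its name, has taken for a name from the list of things; names that differ only in an ending like _2 or _b are one class to them, and where a whole thing is asked for, a point or a joint stands for the part that bears it (a point fixed in the world has none). Each returns a list of dicts, best first, with "p" (0 to 1); they miss things now and then, are a little off and sometimes report something else, mostly with a low value. They report only what shows in the picture. A call takes as long as a camera call. They do not tell look-alikes from the thing itself.
- find_in(target, camera): "location" ([row, column] in pixels, amid what is visible of it).
The state is a dict: "time_s": time; "joints": joint angles; "joint_velocities": joint speeds; "effort": joint torques, N m; "tcp_pos": TCP position; "ee_rot": TCP orientation; "wrist_force": force on the tool from outside, world axes, zero at the start; "moment": the same for the moment, N m; "gripper_width": opening from 0.0 (shut) to 1.0 (fully open); "gripper_force": force on a finger pad.
Only numpy, scipy, OpenCV 4.12 (cv2) and the standard library are available. Lean on these libraries where they do the work, as an engineer would, in place of code of your own. Each camera call takes 0.05 s, during which the arm holds its last target. There are 200 camera calls.

## Working session

There is one attempt and no reset: what is moved stays moved. The work goes in short steps, Python scripts to look and compute and a tool call to move; the robot and the scene stay as the last step left them, time stands still between calls to the robot, and variables do not carry over. Pictures are saved under pics/ and viewed, at most 10 in all, crops included, and the job is handed in when it is done.

Besides the shell and the picture viewer there is one more tool, called after ">>>" as name(argument=value, ...), one argument or row to a line, values as JSON. arm_command: Moves the arm, as the interface text tells. Its arguments: {"type":"object","properties":{"motion":{"type":"array"}},"required":["motion"]}

```bash
mkdir -p pics; python3 - <<'E'
from station import *
import cv2,numpy as np
for c in("side","top"):
    im=capture(c); cv2.imwrite(f"pics/{c}0.png",im[:,:,::-1])
    m=camera_model(c); print(c,m["fx"],m["cx"],m["cy"],np.round(m["R"],3).tolist(),np.round(m["t"],3))
    for n in("pin_grip","stand_mouth","hole_left","hole_middle","hole_right","case"):
        print(n,[(round(d["p"],2),np.round(d["location"],1).tolist()) for d in find_in(n,c)])
s=sense();print(s["time_s"],s["ee_rot"],s["wrist_force"])
E
```

```text
side 491.86673430915437 324.57573880687346 241.14721101604218 [[-0.999, -0.053, 0.002], [-0.02, 0.35, -0.937], [0.049, -0.935, -0.351]] [ 0.498 -0.014  1.082]
pin_grip [(0.68, [269.8, 307.8]), (0.63, [309.9, 274.5])]
stand_mouth [(0.75, [305.3, 311.7]), (0.57, [204.6, 325.4])]
hole_left [(0.83, [238.2, 320.2])]
hole_middle [(0.79, [237.8, 323.5]), (0.62, [243.3, 356.4])]
hole_right [(0.97, [237.2, 322.4])]
case [(0.66, [239.8, 322.1])]
top 452.3698266899532 319.2371069267136 237.24821937063098 [[0.012, -1.0, -0.01], [-0.998, -0.011, -0.058], [0.058, 0.011, -0.998]] [0.244 0.496 0.912]
pin_grip [(0.55, [232.0, 239.7]), (0.45, [215.7, 198.1])]
stand_mouth [(0.81, [237.6, 451.1]), (0.57, [232.7, 248.1])]
hole_left [(0.55, [232.3, 367.4])]
hole_middle [(0.97, [233.4, 370.7])]
hole_right [(0.85, [234.9, 368.6])]
case [(0.57, [233.5, 369.5])]
0.7 [[-9.68475510e-01 -2.49108782e-01  3.28269430e-05]
 [-2.49108782e-01  9.68475510e-01 -2.17792551e-05]
 [-2.63666866e-05 -2.92701550e-05 -9.99999999e-01]] [ 0.2534046  -1.12788126 -0.13515463]
```

View pics/side0.png

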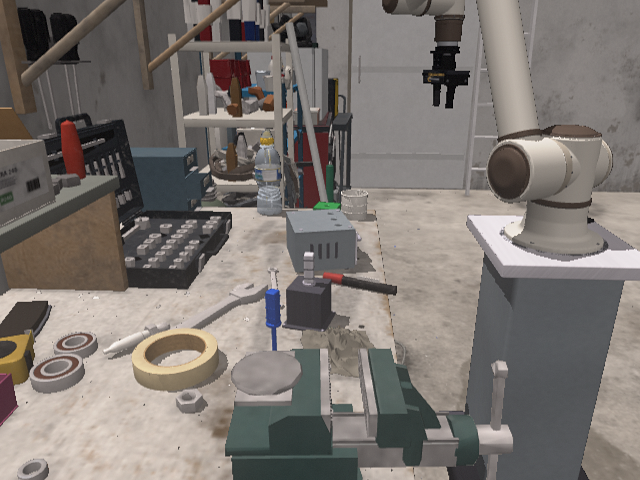

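View pics/top0.png

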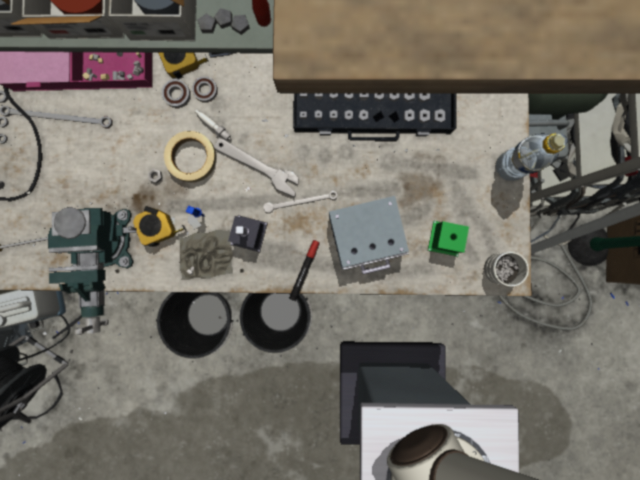

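The side view shows the aluminium pin in the dark stand at about (row 269, col 308). In the top view they are at (232, 241). Look-alikes are the blue pin at top (211, 194) and the green stand at top (237, 450). The aluminium pin in the dark stand fits the description; I'll confirm it in an enlarged crop.

```bash
python3 - <<'E'
import cv2,numpy as np
t=cv2.imread("pics/top0.png");s=cv2.imread("pics/side0.png")
a=cv2.resize(t[195:275,180:280],None,fx=4,fy=4,interpolation=cv2.INTER_CUBIC)
b=cv2.resize(t[190:280,320:420],None,fx=4,fy=4,interpolation=cv2.INTER_CUBIC)
c=cv2.resize(s[200:335,260:370],(int(110*2.6),int(135*2.6)),interpolation=cv2.INTER_CUBIC)
o=np.zeros((600,800,3),np.uint8);
a=cv2.resize(t[200:270,205:275],(350,350),interpolation=cv2.INTER_CUBIC)
b=cv2.resize(t[190:280,322:412],(450,450),interpolation=cv2.INTER_CUBIC)
o[:350,:350]=a;o[:450,350:800]=b
o[350:600,0:350]=cv2.resize(s[245:295,275:345],(350,250),interpolation=cv2.INTER_CUBIC)
cv2.imwrite("pics/crop1.png",o)
E
```

```text
(no output)
```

View pics/crop1.png

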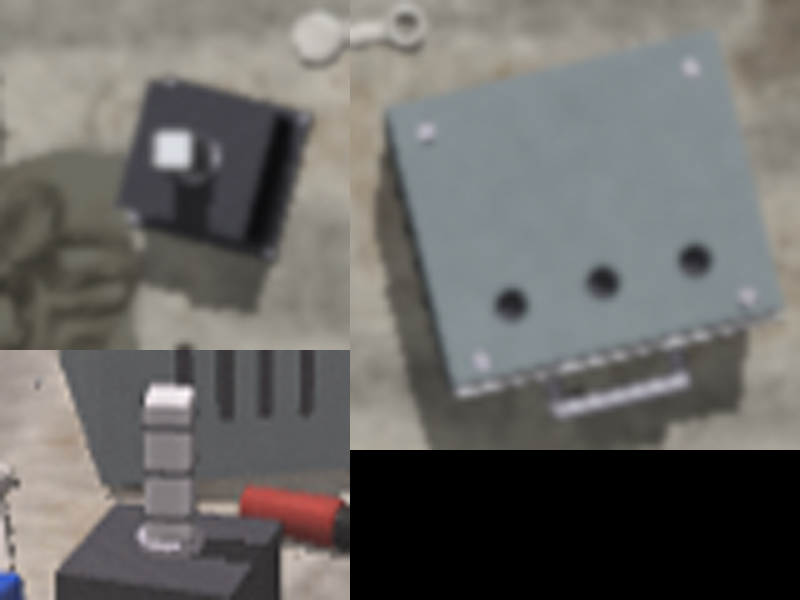

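The crop shows the silver square grip in the dark stand, with its sides roughly along the world axes. The three case holes are at top pixels (col, row) (354.2, 250.6), (372.6, 246.4) and (391, 242).

```bash
cat > h.py <<'E'
import numpy as np
from station import *
def ray(c,col,row,z):
    m=camera_model(c);R=np.array(m["R"]);o=-R.T@np.array(m["t"])
    d=R.T@np.array([(col-m["cx"])/m["fx"],(row-m["cy"])/m["fy"],1]);return o+d*(z-o[2])/d[2]
def proj(c,X):
    m=camera_model(c);p=np.array(m["R"])@X+m["t"];return m["fx"]*p[0]/p[2]+m["cx"],m["fy"]*p[1]/p[2]+m["cy"]
E
python3 - <<'E'
from h import *
np.set_printoptions(precision=4,suppress=True)
H=[ray("top",c,r,.08) for c,r in((354.2,250.6),(372.6,246.4),(391,242))]
print(np.array(H),[np.linalg.norm(H[i]-H[i+1]) for i in(0,1)])
print("yaw row",np.degrees(np.arctan2(*(H[0]-H[2])[[1,0]]))-90)
for x in H: print("side",proj("side",x))
print("pin top",ray("top",205+174/5,200+150/5,.108))
# side top face of grip center: crop (169,398)/5
print("pin side",ray("side",275+169/5,245+(398-350-2)/5,.108))
q=[ray("top",205+x/5,200+y/5,.06) for x,y in((153,82),(278,110),(245,248),(122,206))]
print("stand corners",np.array(q))
E
```

```text
[[0.4649 0.1824 0.08  ]
 [0.4733 0.1475 0.08  ]
 [0.4821 0.1126 0.08  ]] [np.float64(0.03591830914964668), np.float64(0.03601700745584741)]
yaw row 13.809822423668592
side (np.float64(337.5351274860881), np.float64(222.52328097313892))
side (np.float64(333.64745450753065), np.float64(216.6871170447174))
side (np.float64(329.8308405281383), np.float64(211.24375936651555))
pin top [0.4997 0.3961 0.108 ]
pin side [0.4989 0.4093 0.108 ]
stand corners [[0.5298 0.4139 0.06  ]
 [0.5194 0.3646 0.06  ]
 [0.4652 0.3765 0.06  ]
 [0.481  0.425  0.06  ]]
```

>>> arm_command(
  motion=[
    [50,-38,31,0,0,0,0],
    [50,-38,31,0,0,0,0],
    [50,-38,31,0,0,0,0],
    [50,-38,31,0,0,0,0],
    [50,-38,31,0,0,0,0],
    [50,-38,31,0,0,0,0],
    [50,-38,31,0,0,0,0.126],
    [50,-38,31,0,0,0,0.126],
  ],
)

```text
time_s: 1.5
tcp_pos: [0.3916, -0.2938, 0.2311]
ee_rot: [[-1.0, -0.003, 0.001], [-0.003, 1.0, -0.0], [-0.001, -0.0, -1.0]]
wrist_force: [-0.2, -0.2, 0.3]
gripper_width: 0.574
gripper_force: 0.0
```

>>> arm_command(
  motion=[
    [50,-8,48,0,0,0,0],
    [50,-8,48,0,0,0,0],
    [50,-8,48,0,0,0,0],
    [50,-8,48,0,0,0,0],
    [50,-8,48,0,0,0,0],
    [50,-8,48,0,0,0,0],
    [50,-8,48,0,0,0,0],
    [50,-8,48,0,0,0,0],
  ],
)

```text
time_s: 2.3
tcp_pos: [0.4521, 0.091, 0.2311]
ee_rot: [[-1.0, -0.008, 0.001], [-0.008, 1.0, 0.001], [-0.001, 0.001, -1.0]]
wrist_force: [1.8, -0.6, 0.0]
gripper_width: 0.571
gripper_force: 0.0
```

>>> arm_command(
  motion=[
    [50,-8,48,0,0,0,0],
    [50,-8,48,0,0,0,0],
    [50,-8,48,0,0,0,0],
    [50,-8,48,0,0,0,0],
    [50,-8,48,0,0,0,0],
    [50,-4,48,0,0,0,0],
    [50,0,15,20,0,0,0],
    [50,0,0,30,0,0,0],
  ],
)

```text
time_s: 3.1
tcp_pos: [0.4945, 0.3961, 0.1812]
ee_rot: [[-1.0, -0.011, 0.003], [-0.011, 1.0, 0.004], [-0.004, 0.004, -1.0]]
wrist_force: [-0.1, 0.0, -0.2]
gripper_width: 0.576
gripper_force: 0.0
```

>>> arm_command(
  motion=[
    [50,0,0,0,0,0,0],
    [50,0,0,0,0,0,0],
  ],
)

```text
time_s: 3.3
tcp_pos: [0.494, 0.3919, 0.1808]
ee_rot: [[-1.0, -0.008, 0.0], [-0.008, 1.0, -0.001], [-0.0, -0.001, -1.0]]
wrist_force: [0.6, 0.3, 1.0]
gripper_width: 0.573
gripper_force: 0.0
```

>>> arm_command(
  motion=[
    [50,-5.5,4,0,0,0,0],
    [50,0,0,20,0,0,0],
    [50,0,0,25,0,0,0],
    [50,0,0,25,0,0,0],
    [50,0,0,20,0,0,0],
    [50,0,0,12,0,0,0],
    [50,0,0,0,0,0,0],
    [50,0,0,0,0,0,0],
  ],
)

```text
time_s: 4.1
tcp_pos: [0.5002, 0.3969, 0.08]
ee_rot: [[-1.0, -0.008, 0.002], [-0.008, 1.0, 0.002], [-0.002, 0.002, -1.0]]
wrist_force: [-0.1, -0.4, -0.1]
gripper_width: 0.577
gripper_force: 0.0
```

```bash
python3 - <<'E'
from station import *
import cv2,numpy as np
a=capture("side");b=capture("top")
o=np.hstack([cv2.resize(a[215:315,265:345],(400,500),interpolation=cv2.INTER_CUBIC),cv2.resize(b[180:280,200:280],(400,500),interpolation=cv2.INTER_CUBIC)])
cv2.imwrite("pics/g1.png",o[:,:,::-1]);s=sense();print(s["tcp_pos"],s["wrist_force"])
E
```

```text
[0.50017885 0.39705837 0.08040294] [0.47025019 0.18521052 0.13999452]
```

View pics/g1.png

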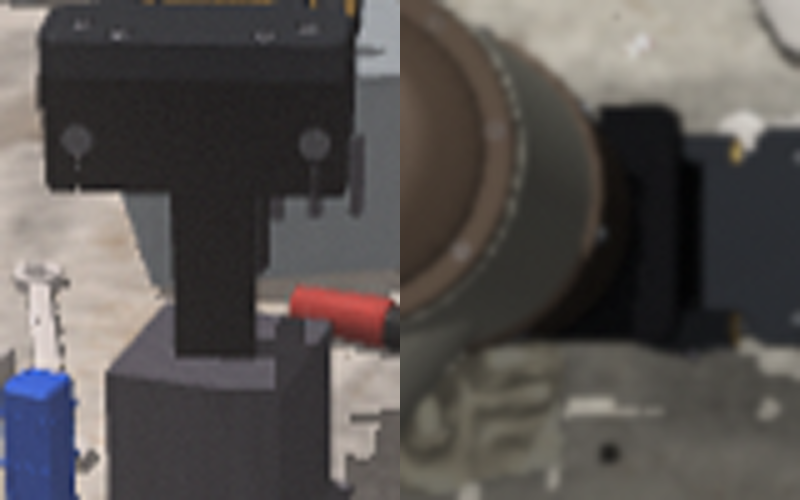

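The side view shows the fingers straddling the pin column at about col 308, where the pin stood, clear of the stand. I'll close now.

>>> arm_command(
  motion=[
    [20,0,0,0,0,0,0],
    [5,0,0,0,0,0,0],
    [5,0,0,0,0,0,0],
    [5,0,0,0,0,0,0],
    [5,0,0,0,0,0,0],
    [5,0,0,0,0,0,0],
    [5,0,0,0,0,0,0],
    [5,0,0,0,0,0,0],
  ],
)

```text
time_s: 5.0
tcp_pos: [0.4992, 0.3963, 0.0785]
ee_rot: [[-1.0, -0.008, -0.0], [-0.008, 1.0, -0.0], [0.0, -0.0, -1.0]]
wrist_force: [-0.5, -1.1, 0.0]
gripper_width: 0.159
gripper_force: 30.0
```

>>> arm_command(
  motion=[
    [5,0,0,-10,0,0,0],
    [5,0,0,-20,0,0,0],
    [5,0,0,-30,0,0,0],
    [5,0,0,-30,0,0,0],
    [5,0,0,-10,0,0,0],
    [5,0,0,0,0,0,0],
  ],
)

```text
time_s: 5.6
tcp_pos: [0.4998, 0.3969, 0.1808]
ee_rot: [[-1.0, -0.008, 0.003], [-0.008, 1.0, 0.003], [-0.003, 0.003, -1.0]]
wrist_force: [-0.6, 0.0, -0.4]
gripper_width: 0.158
gripper_force: 30.0
```

>>> arm_command(
  motion=[
    [5,2,-20,0,0,0,0],
    [5,4,-40,0,0,0,0],
    [5,5,-45,0,0,0,0],
    [5,5,-45,0,0,0,0],
    [5,5,-45,0,0,0,0],
    [5,4,-38,0,0,0,0],
    [5,1,-16,0,0,0,0],
    [5,0,0,0,0,0,0],
  ],
)

```text
time_s: 6.4
tcp_pos: [0.4742, 0.145, 0.1775]
ee_rot: [[-1.0, -0.005, -0.002], [-0.005, 1.0, -0.001], [0.002, -0.001, -1.0]]
wrist_force: [0.2, 0.6, -0.3]
gripper_width: 0.155
gripper_force: 30.0
```

```bash
python3 - <<'E'
from station import *
import cv2,numpy as np
a=capture("side");b=capture("top")
o=np.hstack([cv2.resize(a[175:275,285:365],(400,500),interpolation=cv2.INTER_CUBIC),cv2.resize(b[180:280,320:400],(400,500),interpolation=cv2.INTER_CUBIC)])
cv2.imwrite("pics/g2.png",o[:,:,::-1]);s=sense();print(s["tcp_pos"],s["wrist_force"],s["time_s"])
from h import proj
p=s["tcp_pos"]
print("tip",proj("side",np.array(p)-[0,0,.0665]),"collar",proj("side",np.array(p)-[0,0,.0205]))
for c in ("side","top"):
    for z in((.4733,.1475,.08),):print(c,proj(c,np.array(z)))
E
```

```text
[0.47531857 0.14732748 0.17798542] [ 0.0330433  -0.39055398 -1.02500193] 6.5
tip (np.float64(332.709699884178), np.float64(200.71804221068987)) collar (np.float64(332.8991650243263), np.float64(176.762362171484))
side (np.float64(333.6375008652519), np.float64(216.68675204550559))
top (np.float64(372.6006726322832), np.float64(246.3900027944704))
```

View pics/g2.png

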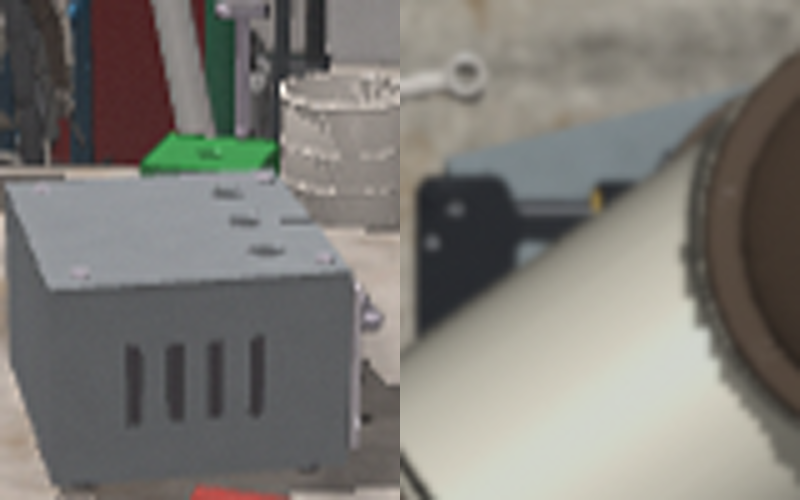

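The pin hangs at crop x≈240, with its tip at about side (333, 201), which agrees with the TCP. The holes show at about (338, 225), (333, 219) and (330, 213). Next I lower the tip to just above the middle hole and refine the pose.

>>> arm_command(
  motion=[
    [5,0,0,10,0,0,0],
    [5,0,0,12,0,0,0],
    [5,0,0,6,0,0,0],
    [5,0,0,0,0,0,0],
    [5,0,0,0,0,0,0],
  ],
)

```text
time_s: 7.0
tcp_pos: [0.4754, 0.1476, 0.1503]
ee_rot: [[-1.0, -0.009, -0.0], [-0.009, 1.0, -0.0], [0.0, -0.0, -1.0]]
wrist_force: [-0.7, -0.1, -0.6]
gripper_width: 0.159
gripper_force: 30.0
```

```bash
cat >> h.py <<'E'
def avg(n=6):
    P=[];F=[]
    for i in range(n):
        im=capture("side");s=sense();P.append(s["tcp_pos"]);F.append(s["wrist_force"])
    print(s["time_s"],"tcp",np.mean(P,0).round(4),"sd",np.std(P,0).round(4),"F",np.mean(F,0).round(2));return im
E
python3 - <<'E'
from h import *
import cv2
a=avg(8)
o=cv2.resize(a[190:240,300:360],(720,600),interpolation=cv2.INTER_CUBIC)
cv2.imwrite("pics/g3.png",o[:,:,::-1])
E
```

```text
7.4 tcp [0.4754 0.1473 0.1509] sd [0.0001 0.0002 0.0001] F [ 0.24 -0.24 -0.51]
```

View pics/g3.png

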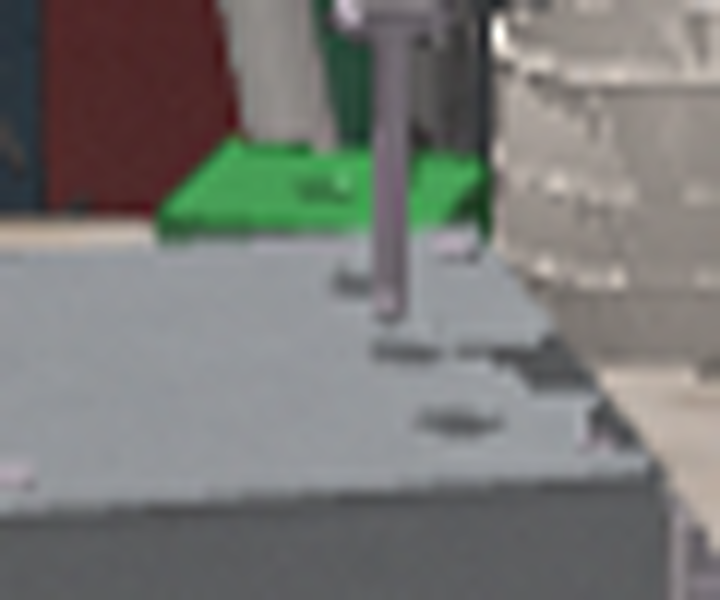

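The tip at crop (388, 320) sits about 3 mm towards +x of the middle hole at (407, 352). I'll correct by 2.5 mm in -x and 1 mm in +y, then feel downward.

>>> arm_command(
  motion=[
    [5,2.5,1,0,0,0,0],
    [5,0,0,2,0,0,0],
    [5,0,0,2,0,0,0],
    [5,0,0,2,0,0,0],
    [5,0,0,1,0,0,0],
    [5,0,0,0,0,0,0],
  ],
)

```text
time_s: 8.0
tcp_pos: [0.4726, 0.1479, 0.1433]
ee_rot: [[-1.0, -0.008, -0.0], [-0.008, 1.0, -0.0], [0.0, -0.0, -1.0]]
wrist_force: [0.8, -0.1, -1.0]
gripper_width: 0.156
gripper_force: 30.0
```

>>> arm_command(
  motion=[
    [5,0,0,3,0,0,0],
    [5,0,0,3,0,0,0],
    [5,0,0,2,0,0,0],
    [5,0,0,1,0,0,0],
    [5,0,0,0,0,0,0],
  ],
)

```text
time_s: 8.5
tcp_pos: [0.4726, 0.148, 0.1343]
ee_rot: [[-1.0, -0.008, -0.0], [-0.008, 1.0, -0.0], [0.0, -0.0, -1.0]]
wrist_force: [-0.0, 0.4, -1.5]
gripper_width: 0.155
gripper_force: 30.0
```

>>> arm_command(
  motion=[
    [5,0,0,1,0,0,0],
    [5,0,0,1,0,0,0],
    [5,0,0,0,0,0,0],
  ],
)

```text
time_s: 8.8
tcp_pos: [0.4726, 0.148, 0.1325]
ee_rot: [[-1.0, -0.008, -0.0], [-0.008, 1.0, -0.0], [0.0, -0.0, -1.0]]
wrist_force: [-0.5, 0.0, -0.6]
gripper_width: 0.157
gripper_force: 30.0
```

In the hole with no contact yet. I'll continue in small steps.

>>> arm_command(
  motion=[
    [5,0,0,1,0,0,0],
    [5,0,0,0.5,0,0,0],
    [5,0,0,0,0,0,0],
  ],
)

```text
time_s: 9.1
tcp_pos: [0.4729, 0.1481, 0.1318]
ee_rot: [[-1.0, -0.008, 0.001], [-0.008, 1.0, 0.0], [-0.001, 0.0, -1.0]]
wrist_force: [-2.1, -1.1, 3.8]
gripper_width: 0.156
gripper_force: 30.0
```

>>> arm_command(
  motion=[
    [5,0,0,0.5,0,0,0],
    [5,0,0,0,0,0,0],
  ],
)

```text
time_s: 9.3
tcp_pos: [0.473, 0.1481, 0.1317]
ee_rot: [[-1.0, -0.008, 0.001], [-0.008, 1.0, 0.0], [-0.001, 0.0, -1.0]]
wrist_force: [-2.0, -0.2, 7.7]
gripper_width: 0.158
gripper_force: 30.1
```

Middle is solid: 8 N with no yield. On to the left hole.

>>> arm_command(
  motion=[
    [5,0,0,-6,0,0,0],
    [5,0,0,-10,0,0,0],
    [5,0,0,-8,0,0,0],
    [5,2,9,0,0,0,0],
    [5,4,17,0,0,0,0],
    [5,2.3,9,0,0,0,0],
    [5,0,0,0,0,0,0],
    [5,0,0,0,0,0,0],
  ],
)

```text
time_s: 10.1
tcp_pos: [0.4638, 0.1831, 0.1543]
ee_rot: [[-1.0, -0.008, -0.001], [-0.008, 1.0, -0.0], [0.001, -0.0, -1.0]]
wrist_force: [0.2, 0.2, -1.3]
gripper_width: 0.161
gripper_force: 30.0
```

>>> arm_command(
  motion=[
    [5,0,0,4,0,0,0],
    [5,0,0,4,0,0,0],
    [5,0,0,2,0,0,0],
    [5,0,0,2,0,0,0],
    [5,0,0,0,0,0,0],
  ],
)

```text
time_s: 10.6
tcp_pos: [0.464, 0.1827, 0.1421]
ee_rot: [[-1.0, -0.007, -0.001], [-0.007, 1.0, -0.0], [0.001, -0.0, -1.0]]
wrist_force: [-0.4, 0.6, -0.9]
gripper_width: 0.157
gripper_force: 30.0
```

>>> arm_command(
  motion=[
    [5,0,0,4,0,0,0],
    [5,0,0,3,0,0,0],
    [5,0,0,2,0,0,0],
    [5,0,0,1,0,0,0],
    [5,0,0,0.5,0,0,0],
    [5,0,0,0,0,0,0],
  ],
)

```text
time_s: 11.2
tcp_pos: [0.464, 0.1829, 0.1322]
ee_rot: [[-1.0, -0.008, -0.0], [-0.008, 1.0, -0.0], [0.0, -0.0, -1.0]]
wrist_force: [-0.7, 0.0, 0.3]
gripper_width: 0.157
gripper_force: 30.0
```

>>> arm_command(
  motion=[
    [5,0,0,0.5,0,0,0],
    [5,0,0,0.5,0,0,0],
    [5,0,0,0,0,0,0],
  ],
)

```text
time_s: 11.5
tcp_pos: [0.4642, 0.1829, 0.1318]
ee_rot: [[-1.0, -0.008, 0.0], [-0.008, 1.0, -0.0], [-0.0, -0.0, -1.0]]
wrist_force: [-2.4, -0.5, 6.4]
gripper_width: 0.157
gripper_force: 30.0
```

Left is solid too, so I go to the right hole.

>>> arm_command(
  motion=[
    [5,0,0,-6,0,0,0],
    [5,0,0,-10,0,0,0],
    [5,0,0,-8,0,0,0],
    [5,-3,-14,0,0,0,0],
    [5,-5,-21,0,0,0,0],
    [5,-5,-21,0,0,0,0],
    [5,-3.5,-14,0,0,0,0],
    [5,0,0,0,0,0,0],
  ],
)

```text
time_s: 12.3
tcp_pos: [0.4813, 0.1113, 0.155]
ee_rot: [[-1.0, -0.005, -0.0], [-0.005, 1.0, -0.0], [0.0, -0.0, -1.0]]
wrist_force: [-0.3, 0.3, -0.2]
gripper_width: 0.156
gripper_force: 30.0
```

>>> arm_command(
  motion=[
    [5,0,0,0,0,0,0],
    [5,0,0,0,0,0,0],
  ],
)

```text
time_s: 12.5
tcp_pos: [0.4812, 0.1134, 0.1551]
ee_rot: [[-1.0, -0.008, 0.0], [-0.008, 1.0, 0.0], [-0.0, 0.0, -1.0]]
wrist_force: [0.0, -1.0, -0.2]
gripper_width: 0.158
gripper_force: 30.0
```

>>> arm_command(
  motion=[
    [5,0,0,4,0,0,0],
    [5,0,0,4,0,0,0],
    [5,0,0,2,0,0,0],
    [5,0,0,2,0,0,0],
    [5,0,0,0,0,0,0],
  ],
)

```text
time_s: 13.0
tcp_pos: [0.4809, 0.1131, 0.1426]
ee_rot: [[-1.0, -0.008, -0.001], [-0.008, 1.0, -0.0], [0.001, -0.0, -1.0]]
wrist_force: [0.0, -0.1, -1.0]
gripper_width: 0.159
gripper_force: 30.0
```

>>> arm_command(
  motion=[
    [5,0,0,4,0,0,0],
    [5,0,0,3,0,0,0],
    [5,0,0,2,0,0,0],
    [5,0,0,1,0,0,0],
    [5,0,0,1,0,0,0],
    [5,0,0,0,0,0,0],
  ],
)

```text
time_s: 13.6
tcp_pos: [0.4812, 0.1131, 0.1321]
ee_rot: [[-1.0, -0.008, 0.0], [-0.008, 1.0, -0.0], [-0.0, -0.0, -1.0]]
wrist_force: [-0.4, -0.4, -0.8]
gripper_width: 0.156
gripper_force: 30.0
```

>>> arm_command(
  motion=[
    [5,0,0,0.5,0,0,0],
    [5,0,0,0.5,0,0,0],
    [5,0,0,0,0,0,0],
  ],
)

```text
time_s: 13.9
tcp_pos: [0.4812, 0.113, 0.1316]
ee_rot: [[-1.0, -0.008, 0.0], [-0.008, 1.0, -0.0], [-0.0, -0.0, -1.0]]
wrist_force: [-1.8, -0.1, 4.1]
gripper_width: 0.158
gripper_force: 30.0
```

>>> arm_command(
  motion=[
    [5,0,0,0.5,0,0,0],
    [5,0,0,0.5,0,0,0],
    [5,0,0,0,0,0,0],
  ],
)

```text
time_s: 14.2
tcp_pos: [0.4813, 0.1131, 0.1303]
ee_rot: [[-1.0, -0.008, 0.0], [-0.008, 1.0, -0.0], [-0.0, -0.0, -1.0]]
wrist_force: [-1.8, -0.4, 4.4]
gripper_width: 0.154
gripper_force: 30.0
```

It yields, so the catch is here. Pressing through.

>>> arm_command(
  motion=[
    [5,0,0,2,0,0,0],
    [5,0,0,2,0,0,0],
    [5,0,0,2,0,0,0],
    [5,0,0,1.5,0,0,0],
    [5,0,0,1,0,0,0],
    [5,0,0,0,0,0,0],
    [5,0,0,0,0,0,0],
  ],
)

```text
time_s: 14.9
tcp_pos: [0.4815, 0.1131, 0.122]
ee_rot: [[-1.0, -0.008, 0.001], [-0.008, 1.0, 0.0], [-0.001, 0.0, -1.0]]
wrist_force: [-1.3, -1.1, 6.4]
gripper_width: 0.16
gripper_force: 30.1
```

```bash
python3 - <<'E'
from h import *
import cv2
a=avg(3)
cv2.imwrite("pics/g4.png",cv2.resize(a[170:290,270:400],(650,600),interpolation=cv2.INTER_CUBIC)[:,:,::-1])
E
```

```text
15.05 tcp [0.4815 0.1132 0.122 ] sd [0. 0. 0.] F [-1.32 -0.66  5.67]
```

View pics/g4.png

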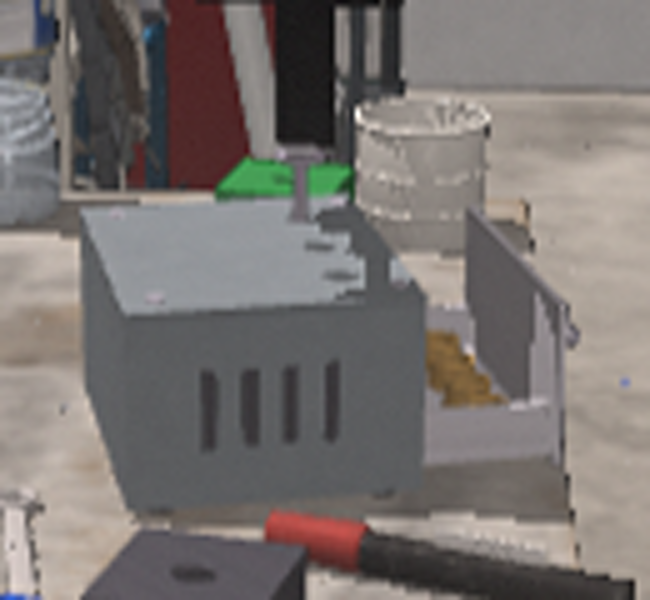

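The picture shows the tray fully out (crop cols 430–565). Now I lift the pin clear and return it to the stand.

>>> arm_command(
  motion=[
    [5,0,0,-8,0,0,0],
    [5,0,0,-20,0,0,0],
    [5,0,0,-24,0,0,0],
    [5,0,0,-8,0,0,0],
    [5,-1,15,0,0,0,0],
    [5,-3,40,0,0,0,0],
    [5,-3,45,0,0,0,0],
    [5,-3,45,0,0,0,0],
  ],
)

```text
time_s: 15.85
tcp_pos: [0.4893, 0.2599, 0.1802]
ee_rot: [[-1.0, -0.007, -0.002], [-0.007, 1.0, -0.001], [0.002, -0.001, -1.0]]
wrist_force: [1.2, 0.3, -1.0]
gripper_width: 0.157
gripper_force: 30.0
```

>>> arm_command(
  motion=[
    [5,-3,45,0,0,0,0],
    [5,-3,45,0,0,0,0],
    [5,-3,33,0,0,0,0],
    [5,-1,15,0,0,0,0],
    [5,0,0,0,0,0,0],
    [5,0,0,0,0,0,0],
    [5,0,0,0,0,0,0],
  ],
)

```text
time_s: 16.55
tcp_pos: [0.4987, 0.3949, 0.1812]
ee_rot: [[-1.0, -0.007, -0.001], [-0.007, 1.0, -0.001], [0.001, -0.001, -1.0]]
wrist_force: [-0.1, 0.2, -1.1]
gripper_width: 0.16
gripper_force: 30.0
```

```bash
python3 - <<'E'
from h import *
avg(4);print(sense()["ee_rot"])
E
```

```text
16.75 tcp [0.499  0.3951 0.1818] sd [0.0001 0.0002 0.0002] F [-0.22 -0.22 -0.59]
[[-9.99978578e-01 -6.54153617e-03  2.28740537e-04]
 [-6.54144123e-03  9.99978519e-01  4.13394030e-04]
 [-2.31439856e-04  4.11888881e-04 -9.99999888e-01]]
```

>>> arm_command(
  motion=[
    [5,0,1,15,0,0,0],
    [5,0,0,20,0,0,0],
    [5,0,0,14,0,0,0],
    [5,0,0,6,0,0,0],
    [5,0,0,4,0,0,0],
    [5,0,0,3,0,0,0],
    [5,0,0,0,0,0,0],
  ],
)

```text
time_s: 17.45
tcp_pos: [0.4991, 0.3974, 0.1197]
ee_rot: [[-1.0, -0.008, 0.0], [-0.008, 1.0, 0.0], [-0.0, 0.0, -1.0]]
wrist_force: [0.8, -0.5, -0.3]
gripper_width: 0.157
gripper_force: 30.0
```

>>> arm_command(
  motion=[
    [5,0,0,5,0,0,0],
    [5,0,0,8,0,0,0],
    [5,0,0,10,0,0,0],
    [5,0,0,8,0,0,0],
    [5,0,0,4,0,0,0],
    [5,0,0,2,0,0,0],
    [5,0,0,1,0,0,0],
    [5,0,0,0,0,0,0],
  ],
)

```text
time_s: 18.25
tcp_pos: [0.4991, 0.3974, 0.0817]
ee_rot: [[-1.0, -0.008, 0.0], [-0.008, 1.0, 0.0], [-0.0, 0.0, -1.0]]
wrist_force: [0.5, 0.5, -0.6]
gripper_width: 0.157
gripper_force: 30.0
```

>>> arm_command(
  motion=[
    [5,0,-1,1,0,0,0],
    [5,0,0,1,0,0,0],
    [5,0,0,0.5,0,0,0],
    [5,0,0,0.5,0,0,0],
    [5,0,0,0,0,0,0],
  ],
)

```text
time_s: 18.75
tcp_pos: [0.499, 0.3963, 0.0786]
ee_rot: [[-1.0, -0.008, 0.0], [-0.008, 1.0, 0.0], [-0.0, 0.0, -1.0]]
wrist_force: [0.2, -0.9, -0.5]
gripper_width: 0.155
gripper_force: 30.0
```

>>> arm_command(
  motion=[
    [5,0,0,0.5,0,0,0],
    [5,0,0,0,0,0,0],
  ],
)

```text
time_s: 18.95
tcp_pos: [0.499, 0.3963, 0.0785]
ee_rot: [[-1.0, -0.008, 0.0], [-0.008, 1.0, 0.0], [-0.0, 0.0, -1.0]]
wrist_force: [-0.2, -0.5, 2.6]
gripper_width: 0.153
gripper_force: 30.0
```

Seated at the original height with contact. I release, wait, and rise straight up.

>>> arm_command(
  motion=[
    [20,0,0,0,0,0,0],
    [50,0,0,0,0,0,0],
    [50,0,0,0,0,0,0],
    [50,0,0,0,0,0,0],
    [50,0,0,0,0,0,0],
    [50,0,0,0,0,0,0],
  ],
)

```text
time_s: 19.55
tcp_pos: [0.499, 0.3962, 0.078]
ee_rot: [[-1.0, -0.008, -0.0], [-0.008, 1.0, -0.0], [0.0, -0.0, -1.0]]
wrist_force: [-0.2, -0.3, 0.2]
gripper_width: 0.549
gripper_force: 0.0
```

>>> arm_command(
  motion=[
    [50,0,0,-10,0,0,0],
    [50,0,0,-25,0,0,0],
    [50,0,0,-35,0,0,0],
    [50,0,0,-35,0,0,0],
    [50,0,0,-35,0,0,0],
    [50,0,-10,0,0,0,0],
    [50,0,0,0,0,0,0],
    [50,0,0,0,0,0,0],
  ],
)

```text
time_s: 20.35
tcp_pos: [0.4986, 0.3857, 0.2174]
ee_rot: [[-1.0, -0.007, -0.001], [-0.007, 1.0, -0.001], [0.001, -0.001, -1.0]]
wrist_force: [-0.2, 0.1, -0.1]
gripper_width: 0.575
gripper_force: 0.0
```

```bash
python3 - <<'E'
from h import *
import cv2
a=avg(2)
cv2.imwrite("pics/g5.png",cv2.resize(a[190:340,250:390],(560,600),interpolation=cv2.INTER_CUBIC)[:,:,::-1])
E
```

```text
20.45 tcp [0.4986 0.3858 0.2168] sd [0.     0.0001 0.0001] F [ 0.46 -0.45  0.06]
```

View pics/g5.png

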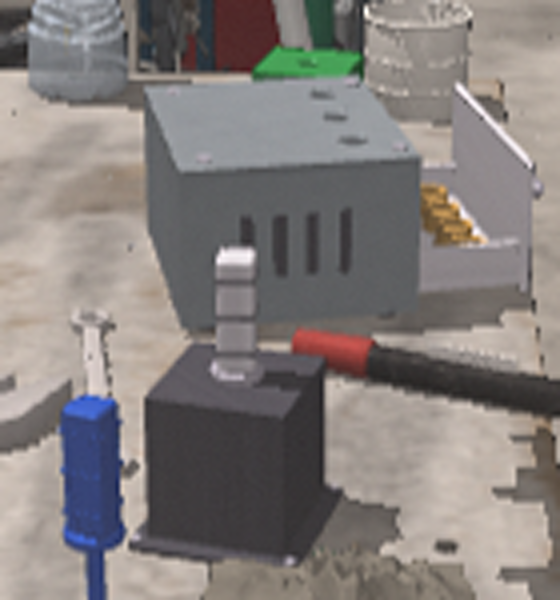

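The pin stands upright with its collar on the stand (crop 237, 370), the tray is fully out, and the gripper is clear.

```bash
python3 -c "
from station import *
print(finish_job())"
```

```text
the job is handed in; nothing more can be done
None
```

Job handed in at about 20.5 s of the 61 s allowed: the catch was under the right hole, the tray sprang out and stayed out, and the pin is back upright in its stand, fully down and released.

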